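# Unfasten the hasp and open the parts chest

### The job

Open the dark green steel parts chest: with its lid still shut, flip the steel hasp on its front off the staple and swing it right down out of the way, past level, then raise the lid until it stands fully open and stays there by itself. Leave the loose things round the chest, and the flat gauge case beside it, as they are.

Things in the scene. Friction and masses are not known exactly. Their poses are not given: they have to be found in the camera images.
- chest: Dark olive-green sheet-steel parts chest, fixed to the table, 160 deep (its x) x 240 wide (its y) x 140 high, lid included. Origin at the centre of its underside; its front (hasp side) faces its own -x, roughly toward the robot; z up.
- hasp_hinge (a point): Point on the middle of the hasp's hinge axis, 70 above the table, 4 in front of the chest's front face. The axis runs along the chest's y. Hinge friction holds the hasp at any angle; it takes 1 to 2 N at the tab to move it.
- hasp_tab (a point): Middle of the hasp's pull tab, 88 from the hinge axis. The hasp is a slotted steel strap 44 wide, 3 thick, upright against the middle of the chest's front when fastened. The tab is its upper 34, leaning 10 degrees outward, with a rolled end of 8 diameter 103 from the hinge axis: when shut it stands about 30 above the lid's top, so it can be pulled away from the chest from behind.
- hasp (a joint): Angle of the hasp, rad: 0 fastened (upright against the chest); grows as its upper end swings out in front of the chest and down; 1.57 is level; stop at 2.2, where the tab hangs about 15 above the table. Off the staple from about 0.4. While the hasp is on, the staple catches in its slot and the lid cannot be raised.
- lid_hinge (a point): Point on the middle of the lid's hinge axis, at the chest's rear top edge: 80 behind its centre, 105 above the table. The axis runs along the chest's y.
- lid_edge (a point): Middle of the line of the lid's front edge, at its top (140 above the table when shut), 99 in front of the chest's centre. The lid is a hollow cap 35 deep. Two finger lips stick out along this edge, 4 thick (underside 135 above the table), 19 out from the lid's front face, from 47 to 117 either side of the middle; between them is none: there the lid ends 19 behind this point.
- lid (a joint): Angle of the lid, rad: 0 shut, grows as the front edge rises, 1.57 upright, stop at 1.75. A stiff hinge holds it at any angle; raising it takes 5 to 10 N at the handle.
- gauge_case_lid (a joint): Lid of a flat steel gauge case (146 x 216 x 46) that stands nearer the robot and to the right; 0 shut. Not part of the job: leave shut.
- staple (a point): Centre of the staple: a steel loop on the front of the lid, 20 wide, 6 thick, standing 25 out from the lid's front face, 115 above the table (45 above the hasp's hinge) when the lid is shut. The hasp's slot fits over it.
- lid_handle (a point): Middle of the bow handle on the lid's top: a round steel bar of 10 diameter, 90 long along the chest's y, its centre line 35 above the lid's top (175 above the table when shut), 15 in front of the chest's centre and 95 in front of the lid's hinge. Moves with the lid.
- ring_wheel: Loose toothed ring, 85 across, 19 high, left of the chest. Bystander.
- bearing_72: Loose ball bearing, 70 across, 23 high, right of the chest. Bystander.
- spanner_13: Loose open-jaw spanner, 174 long, 6 thick, to the left in front of the chest. Bystander.
- screwdriver: Loose red-handled screwdriver, 199 long, 30 high, right of the chest. Bystander.
- flange_disc: Loose black flange disc, 112 across, 11 thick, well to the left of the chest. Bystander.

How it is judged (in metres and radians):
On the way, in this order (a step that is already met when the one before it is completed fails the run):
1. with the lid still shut, the hasp is off its staple and swung down past level (value of joint hasp above 1.65 rad and value of joint lid below 0.08 rad), for 0.2 s.
2. the lid is raised until it stands open (value of joint lid above 1.5 rad), for 0.2 s.
At the end, for the whole second after the job is handed in: The hasp hangs past level (over 1.65 rad) and the lid stands open (over 1.5 rad) and still (value of joint hasp above 1.65 rad and value of joint lid above 1.5 rad and velocity of joint lid between -0.05 and 0.05 rad/s); the robot touches nothing.
It fails at once if the lid is raised (over 0.15 rad) before the hasp has been swung past level (value of joint lid above 0.15 rad and value of joint hasp below 1.57 rad).
It fails at once if the gauge case is opened (value of joint gauge_case_lid above 0.15 rad).
It fails at once if a loose thing round the chest is moved by more than 30 mm (distance of any of ring_wheel, bearing_72, spanner_13, screwdriver, flange_disc from where it was at the start of the episode above 0.03 m).
It also fails if it takes over 70 s, if anything falls off the work surface, if the arm or the gripper's body presses on something with over 40 N, if the wrist force passes 120 N, or if a joint passes its speed limit or range.

### The arm

A 6-joint arm with a two-finger parallel gripper is mounted at the origin on a cart in front of the work surface, level with it; the furniture and walls round the work are solid. World frame = base frame: x ahead of the robot, y to its left, z up, the work surface at z = 0. Lengths are in mm, angles in rad, forces in N, time in s.
With the tool pointing down it reaches from about 275 to 975 mm from the base axis. Payload 8.4 kg.
Tool frame: the origin (TCP) lies between the finger pads; the fingertips stand 14 mm ahead of it and the grasp point (between the pads) lies 5 mm behind it (robot.tcp_to_tips is the distance from the TCP to the fingertips, in mm); z points along the fingers, y is the line along which they close (so a half turn about z gives the same grasp; the last joint's range is limited). The gripper opens to 92 mm and grips with 3 to 60 N. Pads are 20 mm wide; open, the fingers measure 128 mm over their backs; the gripper's body (75 mm by 189 mm) begins 69 mm behind the grasp point.
Start: joints at [-0.002, 0.353, 1.633, -0, 1.155, -0.002], TCP at [625.002, -0, 228.583] pointing down, gripper open.
Joint ranges: [-2.63, 2.63], [-0.92, 2.1], [0.06, 2.66], [-1.3, 4.44], [0, 2.69], [-3.02, 3.02]. Speed limits (rad/s): [2.22, 2.22, 2.79, 3.14, 3.14, 3.14].

### API

Orientations are given as [roll, pitch, yaw] about the fixed x, y, z axes, in that order (R = Rz(yaw) Ry(pitch) Rx(roll)).
In Python, from bench import robot, imaging, nets gives the robot as it stands.
- The arm moves only by the tool carry_out, never from a script. Its arguments are lists of equal length, an entry for each row: "hand": the opening, from 0 (shut) to 1 (fully open); "translation": the shift along the world's x, y, z each as a share of 0.15 m, from -1 to 1, a list of three; "rotation": the turn, a rotation vector about the world's x, y, z each as a share of 90 degrees, from -1 to 1, a list of three. A call has exactly 5 rows; each row is the pose to reach, as a shift and turn from the pose commanded when the call began; what a row does not reach only later rows make up. A row lasts 1/10 s, in which the tool goes at most 50 mm and 8.59 degrees, less where a joint would pass 70% of its speed; a pose out of reach is approached as far as the arm can. A call with a number of a shift or a turn outside -1 to 1 is refused whole. A call with a gripper value outside its range is refused whole. The fingers move at their own pace and stop on an object; "grip_force" is the grip in N (left out, the last holds). Time passes only in rows, so rows that repeat a pose let the fingers close, or fill a call up. It gives the time, the measured TCP pose, the force, the opening and the grip force at its end, in the units of the state.
- robot.state(): the state, without advancing time (a new reading comes with each control period).
- imaging.get_image(name): name is "scene" or "side" or "wrist"; returns (picture, depth): 420x560x3 uint8, red, green, blue; 420x560 float32, mm along the optical axis (not along the pixel's ray), 0 where there is no reading.
- imaging.calibration(name): a dict with "fovy" (degrees; the focal length in pixels is half the picture's height over the tangent of half this angle, whatever the lens; pixels are square), "cx", "cy" (the principal point, pixels), "position" and "orientation" of the camera in the world; the wrist camera has in their place "mount" (4x4, takes a point from camera to tool coordinates, whose origin is the TCP and whose axes are the flange's). Camera axes: x right, y up, looking along -z (the intrinsics and any distortion apply to the point x, -y, -z); pixel columns grow to the right and rows downward; lengths in mm; the calibration is good to about 2 mm. A picture is of the moment at which its call begins: read the wrist's pose just before it. calibration takes no time and is no camera call.
- robot.close_job(): hands the job in; it is judged then, once.
Trained networks look in the newest picture that a camera, given by its name, has taken for a name from the list of things; names that differ only in an ending like _2 or _b are one class to them, and where a whole thing is asked for, a point or a joint stands for the part that bears it (a point fixed in the world has none). Each returns a list of dicts, best first, with "score" (0 to 1); they miss things now and then, are a little off and sometimes report something else, mostly with a low value. They report only what shows in the picture. A call takes as long as a camera call.
- nets.outline_of(camera, query): "pixels" (420x560 bool, what is visible of it) and "rect" ([left, top, right, bottom] in pixels, round what is visible of it).
The state is a dict: "time": time; "qpos": joint angles; "joint_vel": joint speeds; "tau": joint torques, N m; "tcp_pos": TCP position; "tool_rot": TCP orientation; "wrist_force": force on the tool from outside, world axes, zero at the start; "moment": the same for the moment, N m; "grip_width": finger opening in mm; "gripper_force": force on a finger pad.
Only numpy, scipy, OpenCV 4.12 (cv2) and the standard library are available. Lean on these libraries where they do the work, as an engineer would, in place of code of your own. Each camera call takes 0.05 s, during which the arm holds its last target. There are 200 camera calls.

## Working session

There is one attempt and no reset: what is moved stays moved. The work goes in short steps, Python scripts to look and compute and a tool call to move; the robot and the scene stay as the last step left them, time stands still between calls to the robot, and variables do not carry over. Pictures are saved under pics/ and viewed, at most 10 in all, crops included, and the job is handed in when it is done.

Besides the shell and the picture viewer there is one more tool, called after ">>>" by a JSON object that holds its "name" and its "arguments", one argument or row to a line. carry_out: Moves the arm, as the interface text tells. Its arguments: {"type":"object","properties":{"hand":{"type":"array"},"translation":{"type":"array"},"rotation":{"type":"array"},"grip_force":{"type":"number"}},"required":["hand","translation","rotation"]}

```bash
ls; mkdir -p pics; cat > h.py <<'E'
from bench import robot, imaging, nets
import numpy as np, cv2
from scipy.spatial.transform import Rotation as R
def cam(n):
    s=robot.state(); im,d=imaging.get_image(n); return s,im,d,imaging.calibration(n)
def cloud(d,c):
    h,w=d.shape; f=h/2/np.tan(np.radians(c['fovy'])/2)
    v,u=np.mgrid[:h,:w]
    P=np.stack([(u-c['cx'])/f*d,-(v-c['cy'])/f*d,-d],-1)
    o=np.array(c['orientation'])
    Rm=R.from_euler('xyz',o).as_matrix() if o.size==3 else o.reshape(3,3)
    return P@Rm.T+np.array(c['position'])
E
python3 - <<'E'
from h import *
for n in ('scene','side'):
    s,im,d,c=cam(n); print(n,c)
    cv2.imwrite(f'pics/{n}0.png',im[...,::-1])
    P=cloud(d,c); np.savez(f'{n}0.npz',im=im,d=d,P=P)
    for q in ('chest','hasp_tab','lid_handle','staple','ring_wheel','bearing_72','spanner_13','screwdriver','flange_disc','gauge_case_lid'):
        for o in nets.outline_of(n,q)[:1]:
            m=o['pixels']&(d>0); p=P[m]
            print(q,round(o['score'],2),np.round(o['rect']),np.round(np.median(p,0)),np.round(np.percentile(p,[2,98],axis=0)).tolist() if len(p) else '')
print(robot.state())
E
```

```text
pics
scene {'fovy': 42.978664768563014, 'cx': 285.7327163232413, 'cy': 223.65867623150342, 'position': array([-419.91353616, -679.36497064, 1304.93437463]), 'orientation': array([ 0.80426086, -0.00262362, -0.94836538])}
chest 0.74 [240. 184. 329. 266.] [571.  32. 135.] [[521.0, -60.0, 8.0], [695.0, 172.0, 168.0]]
hasp_tab 0.46 [261. 222. 272. 241.] [526.  56. 122.] [[513.0, 37.0, 69.0], [535.0, 80.0, 172.0]]
lid_handle 0.94 [240. 184. 332. 243.] [600.  42. 139.] [[524.0, -58.0, 108.0], [696.0, 178.0, 175.0]]
staple 0.63 [242. 181. 331. 247.] [600.  41. 139.] [[524.0, -58.0, 108.0], [696.0, 178.0, 174.0]]
ring_wheel 0.54 [227. 209. 245. 222.] [587. 274.  11.] [[571.0, 233.0, -5.0], [636.0, 300.0, 21.0]]
bearing_72 0.63 [319. 256. 344. 273.] [ 612. -130.   18.] [[578.0, -161.0, -2.0], [650.0, -96.0, 27.0]]
spanner_13 0.45 [179. 245. 217. 259.] [403. 264.   4.] [[381.0, 206.0, -4.0], [430.0, 333.0, 9.0]]
screwdriver 0.58 [358. 289. 426. 315.] [ 566. -334.   21.] [[548.0, -450.0, -2.0], [598.0, -276.0, 33.0]]
flange_disc 0.73 [166. 206. 195. 236.] [464. 416.   9.] [[416.0, 368.0, -3.0], 
[... 1146 characters left out ...]
 1.1, 'qpos': array([-2.37539769e-03,  3.53000282e-01,  1.63340605e+00, -1.49421999e-05,
        1.15517878e+00, -2.39914523e-03]), 'joint_vel': array([-1.25849106e-03,  3.29047685e-05,  1.18710081e-03,  8.22955733e-04,
        1.51264335e-04,  4.74967811e-04]), 'tau': array([ 8.46873500e-04, -5.93779206e+01, -3.34575105e+01,  6.98241661e-02,
        1.58427627e-02,  1.71230761e-05]), 'tcp_pos': array([6.25005958e+02, 1.06420799e-02, 2.28580196e+02]), 'tool_rot': array([3.14158515e+00, 1.36882179e-05, 1.57082611e+00]), 'wrist_force': array([-0.17692271,  0.69888774,  0.91048879]), 'moment': array([-0.0368589 , -0.06476983, -0.04597398]), 'gripper_force': 0.0, 'grip_width': 91.57613685885974}
```

```bash
python3 - <<'E'
from h import *
A=[];H=[]
for n in ('scene','side'):
    z=np.load(f'{n}0.npz'); P=z['P'].reshape(-1,3)
    b=(P[:,0]>480)&(P[:,0]<730)&(P[:,1]>-90)&(P[:,1]<220)
    P=P[b]
    t=P[(P[:,2]>128)&(P[:,2]<148)]; h=P[(P[:,2]>162)&(P[:,2]<185)]
    for k,q in (('top',t),):
        r=cv2.minAreaRect(q[:,:2].astype(np.float32)); print(n,k,len(q),r)
    # handle & hasp points
    print('hi pts',np.round(h[np.argsort(h[:,0])][::max(1,len(h)//25)]).tolist())
    im=cv2.resize(z['im'][160:330,160:400],None,fx=3.3,fy=3.3,interpolation=cv2.INTER_CUBIC)
    A.append(im[:560,:390] if 0 else cv2.resize(im,(400,283)))
cv2.imwrite('pics/a.png',np.hstack(A)[...,::-1])
E
```

```text
scene top 2518 ((609.7694702148438, 63.27616882324219), (189.2957763671875, 245.94419860839844), 3.6859652996063232)
hi pts [[511.0, 45.0, 173.0], [514.0, 43.0, 168.0], [514.0, 66.0, 167.0], [516.0, 56.0, 171.0], [516.0, 72.0, 162.0], [518.0, 54.0, 166.0], [520.0, 39.0, 169.0], [523.0, 65.0, 164.0], [597.0, 109.0, 164.0], [598.0, 66.0, 181.0], [599.0, 71.0, 178.0], [599.0, 79.0, 173.0], [600.0, 107.0, 162.0], [601.0, 88.0, 176.0], [601.0, 29.0, 177.0], [602.0, 100.0, 182.0], [602.0, 101.0, 173.0], [602.0, 50.0, 178.0], [603.0, 8.0, 169.0], [604.0, 70.0, 179.0], [604.0, 55.0, 178.0], [605.0, 99.0, 172.0], [606.0, 60.0, 178.0], [606.0, 29.0, 169.0], [609.0, 15.0, 174.0], [611.0, 48.0, 176.0]]
side top 3989 ((611.2413330078125, 64.60721588134766), (179.63487243652344, 244.13841247558594), 3.0086288452148438)
hi pts [[513.0, 80.0, 170.0], [515.0, 66.0, 172.0], [515.0, 64.0, 173.0], [517.0, 67.0, 172.0], [518.0, 78.0, 174.0], [520.0, 60.0, 172.0], [522.0, 69.0, 169.0], [599.0, 114.0, 165.0], [600.0, 91.0, 175.0], [600.0, 115.0, 174.0], [600.0, 116.0, 165.0], [601.0, 119.0, 174.0], [602.0, 60.0, 180.0], [602.0, 78.0, 178.0], [603.0, 77.0, 183.0], [603.0, 107.0, 180.0], [604.0, 21.0, 176.0], [604.0, 13.0, 173.0], [604.0, 59.0, 180.0], [605.0, 117.0, 177.0], [605.0, 90.0, 182.0], [606.0, 29.0, 181.0], [606.0, 27.0, 182.0], [607.0, 59.0, 179.0], [608.0, 37.0, 182.0], [611.0, 37.0, 178.0]]
```

View pics/a.png

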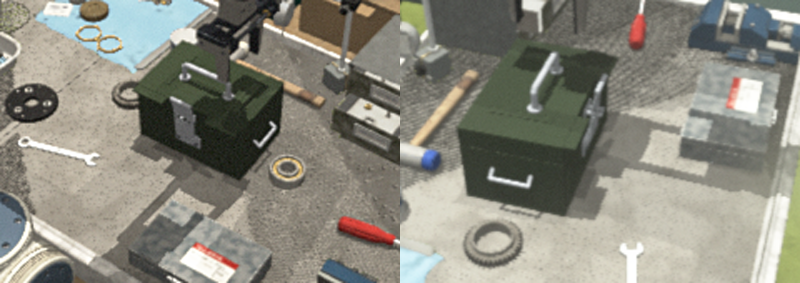

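```bash
python3 - <<'E'
from h import *
s,im,d,c=cam('wrist'); print(c['mount'])
T=R.from_euler('xyz',s['tool_rot']).as_matrix(); M=np.array(c['mount'])
h,w=d.shape; f=h/2/np.tan(np.radians(c['fovy'])/2); v,u=np.mgrid[:h,:w]
P=np.stack([(u-c['cx'])/f*d,-(v-c['cy'])/f*d,-d],-1)@M[:3,:3].T+M[:3,3]
P=P@T.T+s['tcp_pos']; 
q=P[(d>0)&(abs(P[...,0]-515)<40)&(abs(P[...,1]-62)<60)&(P[...,2]>60)&(P[...,2]<190)]
for z in range(60,190,10):
    k=q[(q[:,2]>=z)&(q[:,2]<z+10)]
    if len(k): print(z,len(k),np.round(np.percentile(k,[5,50,95],axis=0)[:,:2]).tolist())
k=P[(d>0)&(P[...,2]>165)&(P[...,2]<190)&(P[...,0]>560)&(P[...,0]<660)&(abs(P[...,1]-62)<80)]
if len(k): print('handle',cv2.fitLine(k[:,:2].astype(np.float32),cv2.DIST_HUBER,0,.01,.01).ravel(),np.percentile(k,[3,97],axis=0))
cv2.imwrite('pics/w0.png',im[...,::-1])
E
```

```text
[[ 1.82517192e-03  9.66172629e-01  2.57889743e-01  7.29561465e+01]
 [ 9.99998305e-01 -1.70113387e-03 -7.04098719e-04 -6.84635787e-01]
 [-2.41575934e-04  2.57890591e-01 -9.66174097e-01 -1.55863874e+02]
 [ 0.00000000e+00  0.00000000e+00  0.00000000e+00  1.00000000e+00]]
100 142 [[528.0, 40.0], [530.0, 59.0], [531.0, 78.0]]
110 294 [[527.0, 39.0], [530.0, 63.0], [534.0, 79.0]]
120 285 [[528.0, 39.0], [529.0, 61.0], [530.0, 79.0]]
130 3792 [[525.0, 6.0], [544.0, 75.0], [554.0, 119.0]]
140 1919 [[525.0, 16.0], [545.0, 67.0], [554.0, 116.0]]
150 747 [[522.0, 39.0], [524.0, 60.0], [526.0, 78.0]]
160 764 [[517.0, 39.0], [522.0, 60.0], [523.0, 78.0]]
170 593 [[516.0, 39.0], [519.0, 59.0], [522.0, 78.0]]
handle [ 5.153478e-02 -9.986712e-01  6.065576e+02  6.675532e+01] [[600.74420605  14.76080156 173.64965986]
 [612.10888308 113.08106861 180.6205182 ]]
```

View pics/w0.png

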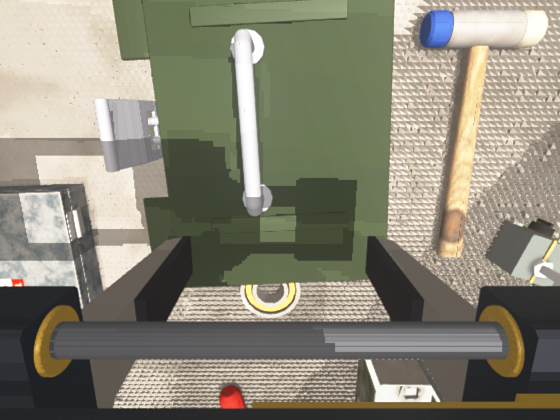

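>>> {"name": "carry_out", "arguments": {
  "hand": [0,0,0,0,0],
  "translation": [
    [-0.1,0.08,0],
    [-0.2,0.16,0],
    [-0.3,0.24,0],
    [-0.4,0.32,0],
    [-0.5,0.4,0]
  ],
  "rotation": [
    [0,0,0.09],
    [0,0,0.18],
    [0,0,0.27],
    [0,0,0.36],
    [0,0,0.45]
  ]
}}

```text
time: 1.65
tcp_pos: [549.4, 60.4, 228.6]
tool_rot: [3.142, 0.0, 2.283]
wrist_force: [-0.2, 0.7, 1.1]
grip_width: 53.9
gripper_force: 0.0
```

>>> {"name": "carry_out", "arguments": {
  "hand": [0,0,0,0,0],
  "translation": [
    [0,0,0],
    [0,0,0],
    [0,0,0],
    [0,0,0],
    [0,0,0]
  ],
  "rotation": [
    [0,0,0.09],
    [0,0,0.18],
    [0,0,0.27],
    [0,0,0.36],
    [0,0,0.45]
  ]
}}

```text
time: 2.15
tcp_pos: [550.0, 60.0, 228.7]
tool_rot: [3.142, 0.0, 2.99]
wrist_force: [1.0, -0.2, -0.2]
grip_width: 14.0
gripper_force: 0.0
```

>>> {"name": "carry_out", "arguments": {
  "hand": [0,0,0,0,0],
  "translation": [
    [0,0,-0.1],
    [0,0,-0.2],
    [0,0,-0.3],
    [0,0,-0.4],
    [0,0,-0.4]
  ],
  "rotation": [
    [0,0,0.05],
    [0,0,0.13],
    [0,0,0.13],
    [0,0,0.13],
    [0,0,0.13]
  ]
}}

```text
time: 2.65
tcp_pos: [548.7, 59.9, 166.9]
tool_rot: [-3.141, -0.003, -3.094]
wrist_force: [-0.1, 0.1, -0.1]
grip_width: 0.3
gripper_force: 0.0
```

>>> {"name": "carry_out", "arguments": {
  "hand": [0,0,0,0,0],
  "translation": [
    [-0.06,0,0],
    [-0.1,0,0],
    [-0.14,0,0],
    [-0.18,-0.01,0],
    [-0.22,-0.01,0]
  ],
  "rotation": [
    [0,0,0],
    [0,0,0],
    [0,0,0],
    [0,0,0],
    [0,0,0]
  ]
}}

```text
time: 3.15
tcp_pos: [516.8, 58.4, 169.1]
tool_rot: [3.142, 0.001, -3.094]
wrist_force: [0.9, 0.3, -0.7]
grip_width: 0.3
gripper_force: 0.5
```

>>> {"name": "carry_out", "arguments": {
  "hand": [0,0,0,0,0],
  "translation": [
    [-0.04,0,-0.02],
    [-0.09,0,-0.05],
    [-0.14,-0.01,-0.08],
    [-0.19,-0.01,-0.11],
    [-0.23,-0.01,-0.15]
  ],
  "rotation": [
    [0,0,0],
    [0,0,0],
    [0,0,0],
    [0,0,0],
    [0,0,0]
  ]
}}

```text
time: 3.65
tcp_pos: [481.7, 56.9, 145.6]
tool_rot: [-3.141, -0.0, -3.094]
wrist_force: [1.1, -0.5, 0.5]
grip_width: -0.1
gripper_force: 0.4
```

>>> {"name": "carry_out", "arguments": {
  "hand": [0,0,0,0,0],
  "translation": [
    [-0.05,0,-0.07],
    [-0.1,0,-0.15],
    [-0.14,0,-0.23],
    [-0.16,0,-0.31],
    [-0.18,0,-0.4]
  ],
  "rotation": [
    [0,0,0],
    [0,0,0],
    [0,0,0],
    [0,0,0],
    [0,0,0]
  ]
}}

```text
time: 4.15
tcp_pos: [454.9, 57.0, 85.1]
tool_rot: [3.142, -0.0, -3.095]
wrist_force: [0.2, 0.0, 1.5]
grip_width: 0.6
gripper_force: 0.4
```

```bash
python3 - <<'E'
from h import *
s,a,d,c=cam('side'); s,b,d,c=cam('wrist')
a=cv2.resize(a[150:330,170:410],(560,420)); 
cv2.imwrite('pics/b.png',np.hstack([cv2.resize(a,(400,300)),cv2.resize(b,(400,300))])[...,::-1])
E
```

```text
(no output)
```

View pics/b.png

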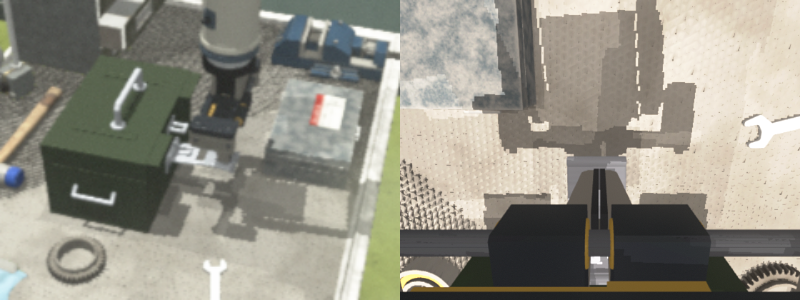

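The hasp is roughly level under the closed fingers (left half, about (200,155)) and the lid is still shut. I'll keep pushing it down.

>>> {"name": "carry_out", "arguments": {
  "hand": [0,0,0,0,0],
  "translation": [
    [0,0,-0.08],
    [0,0,-0.17],
    [0,0,-0.25],
    [0,0,-0.32],
    [0.01,0,-0.37]
  ],
  "rotation": [
    [0,0,0],
    [0,0,0],
    [0,0,0],
    [0,0,0],
    [0,0,0]
  ]
}}

```text
time: 4.75
tcp_pos: [456.6, 56.9, 29.6]
tool_rot: [-3.141, -0.001, -3.094]
wrist_force: [-0.3, -0.6, 1.1]
grip_width: 0.3
gripper_force: 0.4
```

>>> {"name": "carry_out", "arguments": {
  "hand": [0,0,0,0,0],
  "translation": [
    [0,0,0],
    [0,0,0],
    [0,0,0.1],
    [-0.02,0,0.3],
    [-0.04,0,0.6]
  ],
  "rotation": [
    [0,0,0],
    [0,0,0],
    [0,0,0],
    [0,0,0],
    [0,0,0]
  ]
}}

```text
time: 5.25
tcp_pos: [449.5, 56.8, 120.5]
tool_rot: [-3.141, -0.003, -3.095]
wrist_force: [0.9, 0.1, 0.1]
grip_width: 0.4
gripper_force: 0.0
```

>>> {"name": "carry_out", "arguments": {
  "hand": [0,0,0,0.5,1],
  "translation": [
    [0,0,0.2],
    [0,0,0.4],
    [0,0,0.6],
    [0,0,0.8],
    [0,0,0.9]
  ],
  "rotation": [
    [0,0,0],
    [0,0,0],
    [0,0,0],
    [0,0,0],
    [0,0,0]
  ]
}}

```text
time: 5.75
tcp_pos: [451.9, 57.1, 258.8]
tool_rot: [3.141, 0.004, -3.094]
wrist_force: [-0.6, 0.2, -0.9]
grip_width: 14.2
gripper_force: 0.0
```

```bash
python3 - <<'E'
from h import *
s,im,d,c=cam('scene'); P=cloud(d,c)
q=P[(d>0)&(abs(P[...,0]-490)<55)&(abs(P[...,1]-60)<18)&(P[...,2]>6)&(P[...,2]<130)]
for x in range(436,546,10):
    k=q[(q[:,0]>=x)&(q[:,0]<x+10)]
    if len(k): print(x,len(k),np.round(np.median(k,0)))
s,b,d,c=cam('side')
cv2.imwrite('pics/c.png',np.hstack([cv2.resize(im[150:330,170:410],(400,300)),cv2.resize(b[150:330,170:410],(400,300))])[...,::-1])
print(s['tcp_pos'],s['tool_rot'],s['qpos'])
E
```

```text
446 4 [454.  56.   7.]
456 33 [461.  59.  11.]
466 38 [472.  60.  18.]
476 42 [482.  59.  28.]
486 31 [491.  62.  34.]
496 11 [504.  72.  43.]
506 39 [512.  61.  48.]
516 50 [520.  59.  56.]
526 68 [531.  59.  65.]
536 122 [541.  55.  92.]
[452.67576052  57.21410633 260.10283355] [ 3.14111185  0.00614809 -3.09447244] [ 1.22424003e-01  4.79765071e-02  1.94511469e+00  1.85850185e-05
  1.14233462e+00 -1.49550169e+00]
```

View pics/c.png

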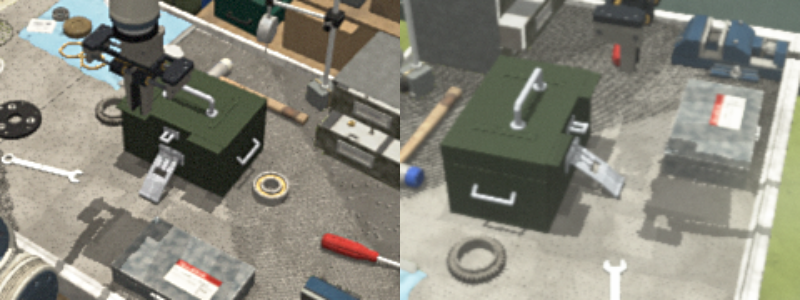

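>>> {"name": "carry_out", "arguments": {
  "hand": [1,1,1,1,1],
  "translation": [
    [0.1,0,0],
    [0.2,0,0],
    [0.3,0,0],
    [0.4,0,0],
    [0.5,0.02,0]
  ],
  "rotation": [
    [0,0,-0.09],
    [0,0,-0.18],
    [0,0,-0.27],
    [0,0,-0.36],
    [0,0,-0.45]
  ]
}}

```text
time: 6.35
tcp_pos: [525.9, 59.8, 254.4]
tool_rot: [-3.14, -0.001, 2.476]
wrist_force: [-0.6, -0.4, -0.5]
grip_width: 62.1
gripper_force: 0.0
```

>>> {"name": "carry_out", "arguments": {
  "hand": [1,1,1,1,1],
  "translation": [
    [0.1,0,0],
    [0.2,0,0],
    [0.3,0,0],
    [0.4,0.01,0],
    [0.53,0.02,0]
  ],
  "rotation": [
    [0,0,-0.09],
    [0,0,-0.18],
    [0,0,-0.27],
    [0,0,-0.36],
    [0,0,-0.45]
  ]
}}

```text
time: 6.85
tcp_pos: [605.1, 62.9, 254.2]
tool_rot: [-3.14, -0.0, 1.769]
wrist_force: [0.7, 0.7, -0.2]
grip_width: 91.8
gripper_force: 0.0
```

>>> {"name": "carry_out", "arguments": {
  "hand": [1,1,1,1,1],
  "translation": [
    [0,0,0],
    [0,0,0],
    [0,0,0],
    [0,0,0],
    [0,0,0]
  ],
  "rotation": [
    [0,0,-0.05],
    [0,0,-0.1],
    [0,0,-0.1],
    [0,0,-0.1],
    [0,0,-0.1]
  ]
}}

```text
time: 7.35
tcp_pos: [605.2, 63.0, 255.2]
tool_rot: [-3.141, 0.0, 1.62]
wrist_force: [0.1, -0.7, 0.4]
grip_width: 91.8
gripper_force: 0.0
```

```bash
python3 - <<'E'
from h import *
s,im,d,c=cam('wrist'); print(s['tcp_pos'],s['tool_rot'],s['qpos'])
T=R.from_euler('xyz',s['tool_rot']).as_matrix(); M=np.array(c['mount'])
h,w=d.shape; f=h/2/np.tan(np.radians(c['fovy'])/2); v,u=np.mgrid[:h,:w]
P=np.stack([(u-c['cx'])/f*d,-(v-c['cy'])/f*d,-d],-1)@M[:3,:3].T+M[:3,3]
P=P@T.T+s['tcp_pos']
k=P[(d>0)&(P[...,2]>160)&(P[...,2]<190)&(abs(P[...,0]-606)<25)&(abs(P[...,1]-64)<70)]
print(len(k),cv2.fitLine(k[:,:2].astype(np.float32),cv2.DIST_HUBER,0,.01,.01).ravel(),np.percentile(k,[3,97],axis=0))
E
```

```text
[605.2083117   62.96463825 255.15020646] [-3.14102075e+00  8.52101916e-05  1.61972243e+00] [ 1.01231162e-01  3.04165339e-01  1.64161115e+00 -5.93019586e-05
  1.19639174e+00  5.23267848e-02]
2037 [ 5.2190259e-02 -9.9863714e-01  6.0604193e+02  6.8952950e+01] [[600.25564728  16.97104849 173.02826548]
 [611.78136795 114.75139863 180.62765325]]
```

>>> {"name": "carry_out", "arguments": {
  "hand": [1,1,1,1,1],
  "translation": [
    [0.01,0.01,-0.12],
    [0.01,0.02,-0.25],
    [0.01,0.02,-0.38],
    [0.01,0.02,-0.5],
    [0.01,0.02,-0.57]
  ],
  "rotation": [
    [0,0,0],
    [0,0,0],
    [0,0,0],
    [0,0,0],
    [0,0,0]
  ]
}}

```text
time: 7.9
tcp_pos: [606.3, 65.9, 168.7]
tool_rot: [-3.14, 0.0, 1.619]
wrist_force: [0.0, 0.3, 0.4]
grip_width: 91.8
gripper_force: 0.0
```

>>> {"name": "carry_out", "arguments": {
  "hand": [0,0,0,0,0],
  "translation": [
    [0,0,0],
    [0,0,0],
    [0,0,0],
    [0,0,0],
    [0,0,0]
  ],
  "rotation": [
    [0,0,0],
    [0,0,0],
    [0,0,0],
    [0,0,0],
    [0,0,0]
  ],
  "grip_force": 40
}}

```text
time: 8.4
tcp_pos: [607.4, 66.0, 170.8]
tool_rot: [3.14, -0.0, 1.618]
wrist_force: [0.1, 0.3, -0.3]
grip_width: 54.1
gripper_force: 0.0
```

>>> {"name": "carry_out", "arguments": {
  "hand": [0,0,0,0,0],
  "translation": [
    [0,0,0],
    [0,0,0],
    [0,0,0],
    [0,0,0],
    [0,0,0]
  ],
  "rotation": [
    [0,0,0],
    [0,0,0],
    [0,0,0],
    [0,0,0],
    [0,0,0]
  ]
}}

```text
time: 8.9
tcp_pos: [607.0, 66.0, 170.1]
tool_rot: [-3.142, 0.0, 1.618]
wrist_force: [-0.5, 0.3, 0.1]
grip_width: 13.9
gripper_force: 0.0
```

>>> {"name": "carry_out", "arguments": {
  "hand": [0,0,0,0,0],
  "translation": [
    [0,0,0],
    [0,0,0],
    [0,0,0],
    [0,0,0],
    [0,0,0]
  ],
  "rotation": [
    [0,0,0],
    [0,0,0],
    [0,0,0],
    [0,0,0],
    [0,0,0]
  ]
}}

```text
time: 9.4
tcp_pos: [606.9, 66.0, 170.0]
tool_rot: [-3.141, -0.0, 1.618]
wrist_force: [-0.8, 0.1, 0.7]
grip_width: 8.7
gripper_force: 40.0
```

```bash
python3 - <<'E'
import numpy as np
from scipy.spatial.transform import Rotation as R
def p(t):
    tau=t/3; return np.array([702-118*np.cos(.635+t)-5*np.sin(tau),0,105+118*np.sin(.635+t)-5*np.cos(tau)]),tau
t0=0
for k in range(7):
    a,ta=p(t0)
    for j in range(1,6):
        t=t0+j*.048; b,tb=p(t); dd=(b-a)/150; print(round(t,2),np.round([dd[0],dd[0]*.052,dd[2]],3),round((tb-ta)/(np.pi/2),3))
    t0=t
E
```

```text
0.05 [0.023 0.001 0.03 ] 0.01
0.1 [0.047 0.002 0.059] 0.02
0.14 [0.072 0.004 0.086] 0.031
0.19 [0.099 0.005 0.112] 0.041
0.24 [0.126 0.007 0.137] 0.051
0.29 [0.029 0.002 0.024] 0.01
0.34 [0.059 0.003 0.046] 0.02
0.38 [0.09  0.005 0.066] 0.031
0.43 [0.122 0.006 0.085] 0.041
0.48 [0.155 0.008 0.103] 0.051
0.53 [0.034 0.002 0.016] 0.01
0.58 [0.068 0.004 0.03 ] 0.02
0.62 [0.103 0.005 0.043] 0.031
0.67 [0.139 0.007 0.054] 0.041
0.72 [0.175 0.009 0.063] 0.051
0.77 [0.037 0.002 0.007] 0.01
0.82 [0.073 0.004 0.013] 0.02
0.86 [0.11  0.006 0.017] 0.031
0.91 [0.148 0.008 0.019] 0.041
0.96 [0.185 0.01  0.019] 0.051
1.01 [ 0.037  0.002 -0.002] 0.01
1.06 [ 0.074  0.004 -0.005] 0.02
1.1 [ 0.111  0.006 -0.01 ] 0.031
1.15 [ 0.148  0.008 -0.017] 0.041
1.2 [ 0.184  0.01  -0.026] 0.051
1.25 [ 0.036  0.002 -0.011] 0.01
1.3 [ 0.071  0.004 -0.023] 0.02
1.34 [ 0.105  0.005 -0.037] 0.031
1.39 [ 0.139  0.007 -0.052] 0.041
1.44 [ 0.172  0.009 -0.069] 0.051
1.49 [ 0.032  0.002 -0.019] 0.01
1.54 [ 0.063  0.003 -0.039] 0.02
1.58 [ 0.094  0.005 -0.061] 0.031
1.63 [ 0.123  0.006 -0.084] 0.041
1.68 [ 0.151  0.008 -0.109] 0.051
```

Bar gripped at 40 N (width 8.7). Now I raise the lid along its arc.

>>> {"name": "carry_out", "arguments": {
  "hand": [0,0,0,0,0],
  "translation": [
    [0.023,0.001,0.03],
    [0.047,0.002,0.06],
    [0.072,0.004,0.086],
    [0.1,0.005,0.112],
    [0.126,0.007,0.137]
  ],
  "rotation": [
    [0,0.01,0],
    [0,0.02,0],
    [0,0.03,0],
    [0,0.04,0],
    [0,0.05,0]
  ]
}}

```text
time: 9.9
tcp_pos: [623.1, 66.8, 188.6]
tool_rot: [-3.055, -0.003, 1.618]
wrist_force: [-5.3, -0.3, -6.9]
grip_width: 8.6
gripper_force: 40.0
```

>>> {"name": "carry_out", "arguments": {
  "hand": [0,0,0,0,0],
  "translation": [
    [0.029,0.002,0.024],
    [0.059,0.003,0.046],
    [0.09,0.005,0.066],
    [0.122,0.006,0.085],
    [0.155,0.008,0.103]
  ],
  "rotation": [
    [0,0.01,0],
    [0,0.02,0],
    [0,0.03,0],
    [0,0.04,0],
    [0,0.05,0]
  ]
}}

```text
time: 10.4
tcp_pos: [645.6, 67.9, 205.1]
tool_rot: [-2.975, -0.007, 1.617]
wrist_force: [-12.2, -0.8, 2.6]
grip_width: 8.7
gripper_force: 40.0
```

>>> {"name": "carry_out", "arguments": {
  "hand": [0,0,0,0,0],
  "translation": [
    [0.034,0.002,0.016],
    [0.068,0.004,0.03],
    [0.103,0.005,0.043],
    [0.139,0.007,0.054],
    [0.175,0.009,0.063]
  ],
  "rotation": [
    [0,0.01,0],
    [0,0.02,0],
    [0,0.03,0],
    [0,0.04,0],
    [0,0.05,0]
  ]
}}

```text
time: 10.9
tcp_pos: [672.7, 69.4, 216.3]
tool_rot: [-2.899, -0.011, 1.617]
wrist_force: [-11.6, -1.7, 11.2]
grip_width: 8.7
gripper_force: 40.0
```

>>> {"name": "carry_out", "arguments": {
  "hand": [0,0,0,0,0],
  "translation": [
    [0.037,0.002,0.007],
    [0.073,0.004,0.013],
    [0.11,0.006,0.017],
    [0.148,0.008,0.019],
    [0.185,0.01,0.019]
  ],
  "rotation": [
    [0,0.01,0],
    [0,0.02,0],
    [0,0.03,0],
    [0,0.04,0],
    [0,0.05,0]
  ]
}}

```text
time: 11.4
tcp_pos: [701.8, 70.8, 220.4]
tool_rot: [-2.824, -0.014, 1.616]
wrist_force: [-7.9, -0.5, 12.2]
grip_width: 8.8
gripper_force: 40.0
```

```bash
python3 - <<'E'
from h import *
s,im,d,c=cam('scene'); s,b,d,c=cam('side')
cv2.imwrite('pics/d.png',np.hstack([cv2.resize(im[120:300,170:410],(400,300)),cv2.resize(b[120:300,130:370],(400,300))])[...,::-1])
print(s['tcp_pos'],s['tool_rot'],s['qpos'],s['wrist_force'],s['moment'])
E
```

```text
[702.79120307  70.8462071  220.18319206] [-2.82396073 -0.01432621  1.61553814] [0.08547514 0.6724477  1.17253721 0.02634309 1.61348248 0.03535752] [-6.67127179 -1.28777758 16.78297562] [-0.27324359  1.92830137  0.07690505]
```

View pics/d.png

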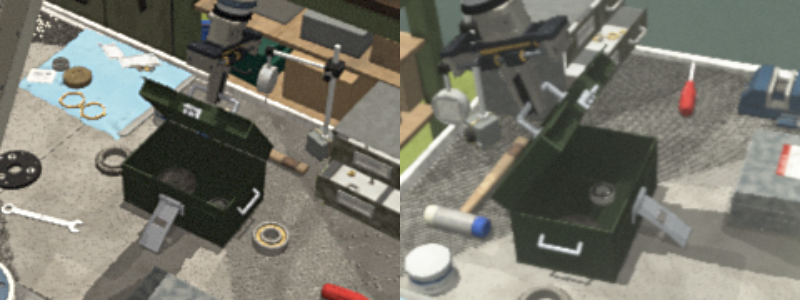

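```bash
python3 - <<'E'
from h import *
for n in ('scene','side'):
    P=np.load(f'{n}0.npz')['P'].reshape(-1,3)
    q=P[(P[:,0]>705)&(P[:,0]<1100)&(P[:,1]>-150)&(P[:,1]<250)&(P[:,2]>70)&(P[:,2]<600)]
    c=(q//40*40+20).astype(int); u,k=np.unique(c,axis=0,return_counts=True)
    print(n,[(*map(int,a),int(b)) for a,b in zip(u,k) if b>3])
E
```

```text
scene [(700, -60, 100, 5), (700, -20, 340, 35), (700, 20, 340, 8), (820, 20, 140, 4), (820, 20, 180, 9), (820, 60, 140, 6), (820, 60, 180, 21), (860, -100, 220, 26), (860, -100, 260, 41), (860, -60, 220, 14), (860, -60, 260, 20), (860, -20, 220, 20), (860, -20, 260, 10), (860, 20, 140, 17), (860, 20, 180, 44), (860, 20, 220, 20), (860, 20, 260, 13), (860, 60, 140, 5), (860, 60, 180, 35), (860, 60, 220, 25), (860, 60, 260, 14), (900, -100, 60, 6), (900, -100, 100, 24), (900, -100, 140, 25), (900, -100, 180, 25), (900, -100, 220, 15), (900, -100, 260, 54), (900, -100, 300, 9), (900, -60, 100, 4), (900, -60, 140, 8), (900, -60, 180, 4), (900, -60, 260, 16)]
side [(700, -20, 340, 26), (700, 20, 300, 11), (700, 20, 340, 67), (820, 20, 180, 6), (820, 60, 140, 8), (820, 60, 180, 52), (860, -100, 220, 20), (860, -100, 260, 41), (860, -60, 220, 23), (860, -60, 260, 33), (860, -20, 220, 10), (860, -20, 260, 20), (860, 20, 180, 10), (860, 20, 220, 6), (860, 20, 260, 21), (860, 60, 100, 4), (860, 60, 140, 92), (860, 60, 180, 201), (860, 60, 220, 46), (860, 60, 260, 39), (900, -100, 100, 25), (900, -100, 140, 27), (900, -100, 180, 25), (900, -100, 220, 11), (900, -100, 260, 47), (900, -100, 300, 10), (900, -60, 60, 6), (900, -60, 100, 18), (900, -60, 140, 19), (900, -60, 180, 22), (900, -60, 220, 28), (900, -60, 260, 55), (900, -60, 300, 6), (900, 60, 140, 12), (900, 60, 180, 28)]
```

A dial-gauge stand behind the chest (x≈820–900, z≈130–280) blocks the gripper body if I follow the handle any further. I'll release at about 55° and push the lid's underside edge from the front instead.

>>> {"name": "carry_out", "arguments": {
  "hand": [0.22,0.22,0.22,0.22,0.22],
  "translation": [
    [0,0,0],
    [0,0,0],
    [0,0,0],
    [0,0,0],
    [0,0,0]
  ],
  "rotation": [
    [0,0,0],
    [0,0,0],
    [0,0,0],
    [0,0,0],
    [0,0,0]
  ]
}}

```text
time: 12.0
tcp_pos: [703.1, 71.1, 218.2]
tool_rot: [-2.828, -0.015, 1.616]
wrist_force: [-0.2, 0.2, -0.8]
grip_width: 20.3
gripper_force: 0.0
```

>>> {"name": "carry_out", "arguments": {
  "hand": [0.22,0.22,0.22,0.22,0.22],
  "translation": [
    [0.02,0,0.05],
    [0.03,0,0.1],
    [0.05,0,0.16],
    [0.07,0,0.21],
    [0.08,0,0.25]
  ],
  "rotation": [
    [0,0,0],
    [0,0,0],
    [0,0,0],
    [0,0,0],
    [0,0,0]
  ]
}}

```text
time: 12.5
tcp_pos: [715.8, 71.1, 257.1]
tool_rot: [-2.829, -0.015, 1.616]
wrist_force: [-0.7, -0.0, -0.5]
grip_width: 20.2
gripper_force: 0.0
```

>>> {"name": "carry_out", "arguments": {
  "hand": [0,0,0,0,0],
  "translation": [
    [0.02,0,0.1],
    [0.02,0,0.25],
    [0,0,0.4],
    [-0.05,0,0.55],
    [-0.1,0,0.65]
  ],
  "rotation": [
    [0,0,0],
    [0,-0.04,0],
    [0,-0.09,0],
    [0,-0.14,0],
    [0,-0.2,0]
  ]
}}

```text
time: 13.0
tcp_pos: [700.9, 71.1, 356.2]
tool_rot: [3.136, -0.0, 1.618]
wrist_force: [-0.2, -0.0, -0.2]
grip_width: 0.0
gripper_force: 0.0
```

>>> {"name": "carry_out", "arguments": {
  "hand": [0,0,0,0,0],
  "translation": [
    [-0.2,0.03,0],
    [-0.4,0.06,0],
    [-0.6,0.1,0],
    [-0.8,0.13,0],
    [-0.88,0.15,0]
  ],
  "rotation": [
    [0,0,0],
    [0,0,0],
    [0,0,0],
    [0,0,0],
    [0,0,0]
  ]
}}

```text
time: 13.5
tcp_pos: [566.3, 93.9, 354.7]
tool_rot: [3.141, -0.0, 1.618]
wrist_force: [-0.9, -0.4, 0.9]
grip_width: 0.3
gripper_force: 0.0
```

>>> {"name": "carry_out", "arguments": {
  "hand": [0,0,0,0,0],
  "translation": [
    [0,0,-0.2],
    [0,0,-0.4],
    [0,0,-0.6],
    [0,0,-0.75],
    [0,0,-0.86]
  ],
  "rotation": [
    [0,0,0],
    [0,0,0],
    [0,0,0],
    [0,0,0],
    [0,0,0]
  ]
}}

```text
time: 14.0
tcp_pos: [568.5, 93.5, 223.2]
tool_rot: [-3.141, 0.0, 1.618]
wrist_force: [-0.4, -1.0, 0.5]
grip_width: 0.4
gripper_force: 0.0
```

>>> {"name": "carry_out", "arguments": {
  "hand": [0,0,0,0,0],
  "translation": [
    [0.06,0,0],
    [0.12,0,0],
    [0.18,0,0],
    [0.24,0,0],
    [0.3,0,0]
  ],
  "rotation": [
    [0,0,0],
    [0,0,0],
    [0,0,0],
    [0,0,0],
    [0,0,0]
  ]
}}

```text
time: 14.5
tcp_pos: [613.5, 93.8, 226.3]
tool_rot: [-3.141, -0.0, 1.618]
wrist_force: [-7.8, 0.6, 7.1]
grip_width: 0.4
gripper_force: 4.3
```

```bash
python3 - <<'E'
from h import *
s,im,d,c=cam('scene'); s,b,d,c=cam('side')
cv2.imwrite('pics/e.png',np.hstack([cv2.resize(im[120:300,170:410],(400,300)),cv2.resize(b[120:300,130:370],(400,300))])[...,::-1])
print(s['tcp_pos'],s['wrist_force'])
E
```

```text
[615.12025865  93.78365719 226.26032875] [-3.57025891  0.06957192  3.32192441]
```

View pics/e.png

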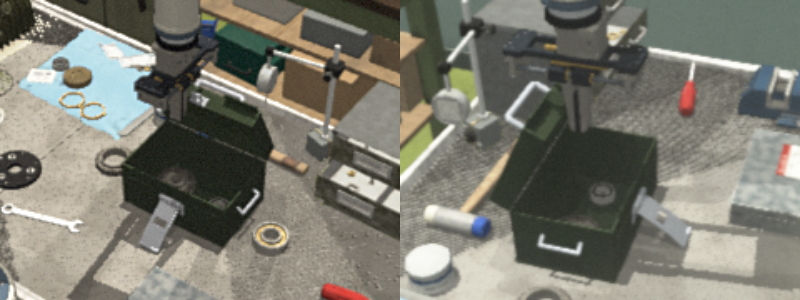

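>>> {"name": "carry_out", "arguments": {
  "hand": [0,0,0,0,0],
  "translation": [
    [0.06,0,0.03],
    [0.12,0,0.06],
    [0.18,0.01,0.09],
    [0.24,0.01,0.11],
    [0.3,0.01,0.13]
  ],
  "rotation": [
    [0,0,0],
    [0,0,0],
    [0,0,0],
    [0,0,0],
    [0,0,0]
  ]
}}

```text
time: 15.1
tcp_pos: [659.0, 95.2, 244.1]
tool_rot: [3.142, -0.0, 1.618]
wrist_force: [-3.3, 0.5, -1.2]
grip_width: 0.5
gripper_force: 1.3
```

>>> {"name": "carry_out", "arguments": {
  "hand": [0,0,0,0,0],
  "translation": [
    [0.06,0,0],
    [0.12,0,0],
    [0.18,0,0],
    [0.23,0,0],
    [0.27,0,0]
  ],
  "rotation": [
    [0,0,0],
    [0,0,0],
    [0,0,0],
    [0,0,0],
    [0,0,0]
  ]
}}

```text
time: 15.6
tcp_pos: [699.2, 95.2, 243.5]
tool_rot: [-3.141, -0.0, 1.618]
wrist_force: [-1.4, 0.8, -0.6]
grip_width: 0.4
gripper_force: 1.1
```

```bash
cat > lid.py <<'E'
from h import *
s,im,d,c=cam('scene'); 
for n in ('side','scene'):
    s,b,d,c=cam(n); P=cloud(d,c)
    q=P[(d>0)&(P[...,0]>690)&(P[...,0]<800)&(P[...,1]>-55)&(P[...,1]<30 if n=='scene' else P[...,1]<185)&(P[...,2]>90)&(P[...,2]<300)]
    for z in range(100,300,20):
        k=q[(q[:,2]>=z)&(q[:,2]<z+20)]
        if len(k)>5: print(n,z,len(k),np.round(np.percentile(k[:,0],[3,25,50,75,97])))
    if n=='side': B=b
    else: im=b
cv2.imwrite('pics/f%d.png'%(s['time']*10),np.hstack([cv2.resize(im[120:300,170:410],(400,300)),cv2.resize(B[120:300,130:370],(400,300))])[...,::-1])
print(s['time'],s['tcp_pos'],s['wrist_force'])
E
python3 lid.py; ls pics
```

```text
side 100 885 [693. 703. 715. 728. 737.]
side 120 297 [712. 731. 734. 737. 740.]
side 140 302 [713. 733. 736. 738. 742.]
side 160 256 [715. 734. 737. 739. 744.]
side 180 237 [715. 735. 738. 740. 745.]
side 200 216 [717. 737. 739. 741. 747.]
side 220 82 [693. 706. 734. 741. 743.]
side 240 70 [692. 697. 704. 710. 732.]
side 260 501 [696. 717. 730. 741. 745.]
side 280 106 [691. 700. 706. 740. 745.]
scene 100 253 [698. 707. 719. 733. 739.]
scene 120 113 [711. 733. 737. 740. 744.]
scene 140 107 [714. 735. 738. 741. 745.]
scene 160 112 [713. 737. 740. 743. 747.]
scene 180 109 [719. 740. 743. 746. 750.]
scene 200 122 [715. 739. 744. 747. 751.]
scene 220 95 [720. 741. 745. 748. 752.]
scene 240 67 [720. 727. 739. 747. 755.]
scene 260 226 [719. 729. 745. 750. 757.]
scene 280 7 [746. 747. 747. 750. 753.]
15.7 [699.54098694  94.91964297 243.4974145 ] [0.5977527  0.0687686  0.09198025]
a.png
b.png
c.png
d.png
e.png
f157.png
scene0.png
side0.png
w0.png
```

>>> {"name": "carry_out", "arguments": {
  "hand": [0,0,0,0,0],
  "translation": [
    [-0.1,0,0],
    [-0.25,0,0],
    [-0.45,0,0],
    [-0.6,0,0.2],
    [-0.7,0,0.45]
  ],
  "rotation": [
    [0,0,0],
    [0,0,0],
    [0,0,0],
    [0,0,0],
    [0,0,0]
  ]
}}

```text
time: 16.25
tcp_pos: [591.1, 94.6, 310.5]
tool_rot: [-3.138, 0.001, 1.618]
wrist_force: [0.5, 0.5, 0.3]
grip_width: 0.5
gripper_force: 0.0
```

>>> {"name": "carry_out", "arguments": {
  "hand": [0,0,0,0,0],
  "translation": [
    [-0.1,0,0.2],
    [-0.2,0,0.3],
    [-0.2,0,0.3],
    [-0.2,0,0.3],
    [-0.2,0,0.3]
  ],
  "rotation": [
    [0,0,0],
    [0,0,0],
    [0,0,0],
    [0,0,0],
    [0,0,0]
  ]
}}

```text
time: 16.75
tcp_pos: [563.8, 94.9, 355.0]
tool_rot: [-3.14, 0.0, 1.618]
wrist_force: [0.6, 1.0, -0.9]
grip_width: 0.1
gripper_force: 0.0
```

```bash
python3 lid.py | grep -E "side (1[2-9]|200)|\["; ls -t pics | head -1; cp $(ls -t pics/* | head -1) pics/final.png
```

```text
side 100 895 [693. 703. 715. 728. 737.]
side 120 291 [710. 732. 734. 737. 740.]
side 140 300 [713. 733. 736. 739. 741.]
side 160 309 [715. 735. 738. 741. 743.]
side 180 318 [717. 737. 739. 742. 745.]
side 200 326 [718. 739. 741. 744. 747.]
side 220 139 [719. 732. 741. 744. 748.]
side 240 32 [710. 721. 725. 730. 742.]
side 260 824 [713. 723. 733. 742. 751.]
side 280 82 [724. 727. 744. 749. 754.]
scene 100 249 [696. 707. 720. 733. 740.]
scene 120 108 [713. 734. 737. 740. 745.]
scene 140 112 [711. 735. 739. 742. 746.]
scene 160 105 [714. 738. 741. 743. 747.]
scene 180 114 [716. 739. 743. 745. 750.]
scene 200 117 [717. 740. 744. 747. 751.]
scene 220 97 [718. 742. 745. 747. 751.]
scene 240 72 [720. 727. 740. 748. 755.]
scene 260 216 [718. 729. 745. 750. 754.]
scene 280 13 [745. 746. 750. 752. 753.]
16.85 [563.72620252  94.9581802  354.84499985] [ 0.50072774 -1.02799878  0.22277335]
f168.png
```

View pics/final.png

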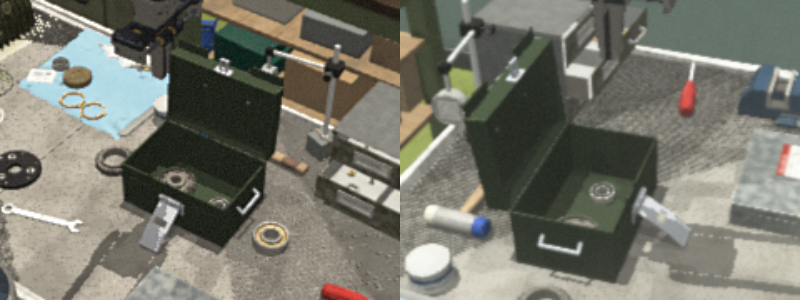

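The lid stands open just past upright (edge at about (225,65) on the left), the hasp hangs down at (160,225), and the gripper is clear.

```bash
python3 -c "from bench import robot; print(robot.close_job())"
```

```text
the job is handed in; nothing more can be done
None
```

The job is handed in: the hasp hangs well past level (about 2.2 rad), the lid stands open on its own (about 1.65 rad), the arm is clear of everything, and the loose things I could see in the last pictures looked undisturbed; the result was not reported back.

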